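Set a seasoning shaker's dial to pour and stand it in the empty tray

ROBOT

A 6-joint arm with a two-finger parallel gripper is mounted at the origin on a cart in front of the work surface, level with it; the furniture and walls round the work are solid. World frame = base frame: x ahead of the robot, y to its left, z up, the work surface at z = 0. Lengths are in m, angles in degrees, forces in N, time in s.
With the tool pointing down it reaches from about 0.35 to 0.775 m from the base axis. Payload 7.3 kg.
Tool frame: the origin (TCP) lies midway between the tips of the shut fingers; the grasp point (between the pads) lies 19 mm behind it; z points along the fingers, y is the line along which they close (so a half turn about z gives the same grasp; the last joint's range is limited). The gripper opens to 92 mm and grips with 3 to 60 N. Pads are 19 mm wide; open, the fingers measure 130 mm over their backs; the gripper's body (75 mm by 190 mm) begins 47 mm behind the grasp point.
Start: joints at [66.979, 19.595, 87.324, -0, 73.075, -8.365], TCP at [0.133, 0.508, 0.227] pointing down, gripper open.
Joint ranges: [-145.02, 145.02], [-44.19, 115.74], [2.07, 154.8], [-57.11, 237.11], [16.16, 152.29], [-177.93, 177.93]. Speed limits (degrees/s): [147.25, 147.25, 180, 180, 180, 180].

INTERFACE

Orientations are given as a 3x3 rotation matrix whose columns are the frame's x, y, z axes.
In Python, from station import bot, optics, order gives the robot as it stands. The module is installed in compiled form; this text tells all that it offers.
- The arm moves only by the tool play_rows, never from a script. Its argument "moves" is a list of rows, each a list of 7 numbers: the turn, a rotation vector about the tool's x, y, z in degrees, then the shift along the tool's x, y, z in cm, then the finger opening in cm, from 0 to 9.18. A call has 1 to 10 rows; each row shifts and turns the commanded pose from where the row before left it, along the tool's axes as they then stand; what a row does not reach is not made up. A row lasts 1/12 s, in which the tool goes at most 41.7 mm and 7.16 degrees, less where a joint would pass 70% of its speed; a pose out of reach is approached as far as the arm can. A call is refused whole if a number of a shift passes 4.17 or a number of a turn 7.16, either way. A call with a gripper value outside its range is refused whole. The fingers move at their own pace and stop on an object; "squeeze" is the grip in N (left out, the last holds). Time passes only in rows, so rows that do not move let the fingers close. It gives the time, the measured TCP pose, the force, the opening and the grip force at its end, in the units of the state.
- bot.observe(): the state, without advancing time (a new reading comes with each control period).
- optics.camera(name): name is "scene" or "top"; returns (picture, depth): 420x560x3 uint8, red, green, blue; 420x560 float32, m along the optical axis (not along the pixel's ray), 0 where there is no reading.
- optics.calibration(name): a dict with "fx", "fy", "cx", "cy" (pixels), "R" (3x3) and "t" (3): a world point X has camera coordinates R X + t. Camera axes: x right, y down, z forward; pixel columns grow to the right and rows downward; lengths in m; the calibration is good to about 2 mm. A picture is of the moment at which its call begins. calibration takes no time and is no camera call.
- order.hand_in(): hands the job in; it is judged then, once.
The state is a dict: "t": time; "q": joint angles; "dq": joint speeds; "joint_torque": joint torques, N m; "position": TCP position; "eef_rot": TCP orientation; "ft_force": force on the tool from outside, world axes, zero at the start; "wrist_torque": the same for the moment, N m; "finger_gap": finger opening in m; "grip_force": force on a finger pad.
Only numpy, scipy, OpenCV 4.12 (cv2) and the standard library are available. Lean on these libraries where they do the work, as an engineer would, in place of code of your own. Each camera call takes 0.05 s, during which the arm holds its last target. There are 200 camera calls.

TASK

Get the square seasoning shaker ready for use. While it still sits in the leaning rack, turn its dial cap until the window stands fully over the large pour hole beside the pouring lip; then draw the shaker out of the rack and gently stand it upright inside the empty white food tray, which catches the spill, leaving the dial at pour. Leave the other two jars in the rack, and do not disturb the sealed tray or the garlic.

Things in the scene. Friction and masses are not known exactly. Their poses are not given: they have to be found in the camera images.
- rack: fixed stainless rack, 189 mm wide (y), three square pockets in a row, centres 60 mm apart along its y. Origin: under its centre, on the table; front = own -x. Pockets lean 0.44 rad (25 deg) from vertical, mouths towards its -x; 57.5 mm square inside, 48 mm deep in front, 55 mm at the back along the lean; floor centres at x 14, z 27 mm. Shaker and two round jars share them in any order
- shaker: the loose white shaker: square body 54 x 54 mm, 128 mm tall with its dial cap, 0.18 to 0.32 kg. Origin: centre of its underside; z along its axis to the cap. Flat sides up to z 88 mm, collar 48 mm across at 97 to 104 mm, dial disc 46 mm across at 109 to 113 mm, bar grip on it up to 128 mm. Sits flush on its pocket floor, leaning with it, own -x to the rack's front; the pocket keeps it from turning
- dial (a joint): angle of the black dial cap, with one window 60 deg wide. Grows anticlockwise seen from above the cap; stiff (0.05 N m), stays where left; stops at 0 and 2.8. 0: window over the blank part (closed); 1.4: window centred over the pour hole; 2.8: over the small sprinkle holes. Starts between closed and half-way to pour
- dial_bar (a point): point on the dial's axis at half the height of its bar grip, 120.5 mm above the shaker's underside; it turns with the dial. Own z: up along the shaker's axis; own -x: towards the window; own y: along the bar (42 mm long, 11 mm thick, standing 15 mm above the dial disc)
- pour_lip (a point): tip of the grey pouring lip moulded on the collar, on the shaker's own -x side, 27 mm from its axis, 107 mm above its underside. Between the lip and the axis, under the dial, the white insert has the large pour hole, 40 deg wide; seen from above the cap the sprinkle holes (five of 3 mm) lie 1.4 rad anticlockwise of it and the blank part 1.4 rad clockwise
- tray: empty white food tray, loose, very light (18 g). Origin: centre of its underside. 100 mm (x) by 135 mm (y) over the rim, 45 mm high; inside 72 by 108 mm, floor at z = 3 mm. The square shaker stands in it with its sides along the tray's
- green_jar: bystander: round jar with a green cap, 46 mm across, 106 mm tall, loose in a rack pocket; origin: centre of its underside, z to its cap
- brown_jar: bystander: round jar with a dark cap, its top speckled beige, 44 mm across, 96 mm tall, loose in a rack pocket; origin: centre of its underside, z to its cap
- sealed_tray: bystander: full sealed food tray 101 x 142 x 47 mm, loose on the table; origin: centre of its underside
- garlic: bystander: garlic bulb about 50 mm, loose on the table; origin: its underside
Mind the look-alikes: they are no part of the job. Leave any yellow look-alike of the shaker alone.

How it is judged:
By the outcome, as a careful person would: the job done as asked, in the order asked, and still so for the second after the job is handed in, with the robot touching nothing.
It also fails if it takes over 59 s, if anything falls off the work surface, if the arm or the gripper's body presses on something with over 40 N, if the wrist force passes 120 N, or if a joint passes its speed limit or range.

## Working session

There is one attempt and no reset: what is moved stays moved. The work goes in short steps, Python scripts to look and compute and a tool call to move; the robot and the scene stay as the last step left them, time stands still between calls to the robot, and variables do not carry over. Pictures are saved under pics/ and viewed, at most 10 in all, crops included, and the job is handed in when it is done.

Besides the shell and the picture viewer there is one more tool, called as name([rows], argument=value, ...), one row to a line, values as JSON. play_rows: Moves the arm, as the interface text tells. Its arguments: {"type":"object","properties":{"moves":{"type":"array"},"squeeze":{"type":"number"}},"required":["moves"]}

```bash
mkdir -p pics
python3 - <<'E'
from station import bot, optics
import cv2,numpy as np
for n in("scene","top"):
    p,d=optics.camera(n); np.savez(f"pics/{n}0.npz",p=p,d=d)
    cv2.imwrite(f"pics/{n}0.png",cv2.cvtColor(p,cv2.COLOR_RGB2BGR)); c=optics.calibration(n); print(n,c)
print(bot.observe()['t'])
E
```

```text
scene {'fx': 434.3965272291005, 'fy': 434.3965272291005, 'cx': 284.8097032388261, 'cy': 209.0233784074378, 'R': array([[ 0.69475663, -0.71916313, -0.01084531],
       [-0.36288417, -0.33747027, -0.86857866],
       [ 0.62098978,  0.60738638, -0.49543263]]), 't': array([-0.37603076,  0.29959899,  0.61217674])}
top {'fx': 498.8034105589399, 'fy': 498.8034105589399, 'cx': 274.26303903655634, 'cy': 212.96514880559312, 'R': array([[ 0.01741225, -0.99978656,  0.01111984],
       [-0.99376965, -0.01852982, -0.10990232],
       [ 0.11008491, -0.00913692, -0.99388019]]), 't': array([-0.01818054,  0.5723774 ,  1.05230917])}
0.1
```

View pics/scene0.png

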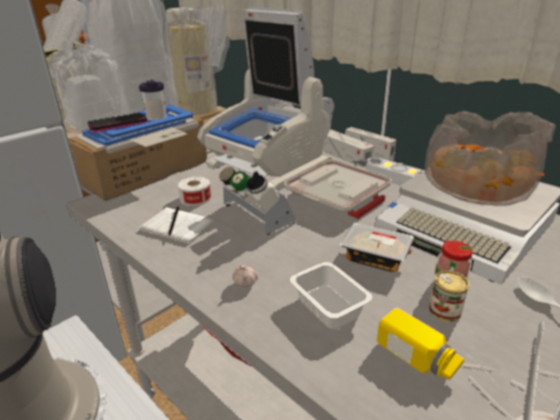

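View pics/top0.png

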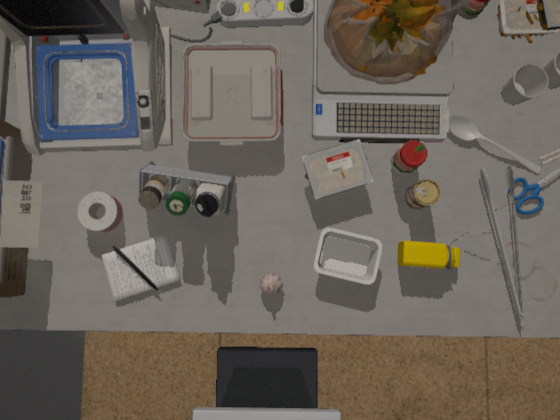

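The scene view shows the rack at about (258,195) and the empty tray at (330,293). In the top view the rack is at (187,188), with the shaker in its right pocket (black cap at 207,204). The tray is at (348,257), the garlic at (271,283) and the sealed tray at (338,168).

```bash
cat > h.py <<'E'
import numpy as np
from station import bot, optics
def world(n,u,v,d):
    c=optics.calibration(n); z=np.asarray(d,float)
    p=np.stack([(np.asarray(u)-c['cx'])/c['fx']*z,(np.asarray(v)-c['cy'])/c['fy']*z,z],-1)
    return (p-c['t'])@c['R']
def atz(n,u,v,h):
    a=world(n,u,v,1.);b=world(n,u,v,2.); return a+(b-a)*(h-a[2])/(b[2]-a[2])
def proj(n,X):
    c=optics.calibration(n); p=np.asarray(X)@c['R'].T+c['t']
    return np.stack([c['fx']*p[...,0]/p[...,2]+c['cx'],c['fy']*p[...,1]/p[...,2]+c['cy']],-1)
E
python3 - <<'E'
from h import *
import cv2
T=np.load('pics/top0.npz');S=np.load('pics/scene0.npz')
a=cv2.resize(T['p'][155:230,130:240],None,fx=7,fy=7,interpolation=3)[:,:770]
b=cv2.resize(S['p'][155:240,210:310],None,fx=7,fy=7,interpolation=3)[:590]
cv2.imwrite('pics/a.png',a[:,:,::-1]);cv2.imwrite('pics/b.png',b[:,:,::-1])
# point clouds
vv,uu=np.mgrid[0:420,0:560]
W=world('top',uu,vv,T['d'])
r=W[160:225,135:240]; m=(T['d'][160:225,135:240]>0)
print('rack max z',r[m][:,2].max())
# tray rim
t=W[225:290,310:388]; m=(t[...,2]>.035)&(t[...,2]<.06)
P=t[m][:,:2].astype(np.float32); print('tray',cv2.minAreaRect(P),t[m][:,2].max(),m.sum())
m=(t[...,2]<-.01)|(abs(t[...,2]-0)<.004);print(np.median(t[m][:,2]))
# z map of cap
np.set_printoptions(linewidth=250)
print((W[182:222:2,190:236:2,2]*1000).astype(int))
E
```

```text
rack max z 0.15090652838581553
tray ((0.4844161868095398, -0.1664300560951233), (0.13587963581085205, 0.10039132833480835), 77.53726959228516) 0.051712025641472294 920
0.0005248136855393328
[[  67   64   58   48   29   71   81   86   85   82   78   93   92   91   93   95   94   92   90   89   75   48    1]
 [  74   75   63   53   44   92  103  100   97   97 1108   95   93   89   88   82   83   76   95   91   73   44   -2]
 [  82   74   65   57   35  114  115  110  113  107  106  105  106  100  101   98   92   83   70   88   66   21   -2]
 [  85   82   71   56  117  120  121  120  120  117  117  114  114  114  111  108  101   90   67   79   57   14    1]
 [  91   79   74   59  120  116  120  120  121  122  123  120  123  121  120  117  106   94   61   82   50    3   -2]
 [  91   85   73  116  118  123  128  129  127  131  130  126  123  122  114  119  116   96   54   79   45   -1    0]
 [  99   87   76  114  119  126  141  139  137  137 1108  130  127  120  121  117  117   89   69   80   38    0    0]
 [  98   88   72  111  131  140  147  141  132  133  137  141  134  128  122  116  1
[... 750 characters left out ...]
  5    0   98  123  117  120  140  143  139  134  124  123  122  106   99   57   61   56   23    0    0    0]
 [   0    0    1    2    0  121  117  120  138  137  136  125  124  104  104  100   -2   -1   36   15   -2   -2    0]
 [   0   -1    3   -1    3    0  118  121  133  134  135    2    0   97   -3    1    3    2    0   10   -3    0    0]
 [   0   -2    3   -2    0   -2   -2    0  113  135    1    1    0    0    0    0    0   -1   -2    0    1    2   -1]
 [   0    3    3    3    0    0   -3   -3    0   -1   -3   -1   -1    1   -1    3    0   -4    4    0   -3    0    2]
 [  -2    1   -2    1    0    6   -3    0   -3    4   -2    1   -3    1    1   -1    0    1    1    1    0    1    0]]
```

View pics/a.png

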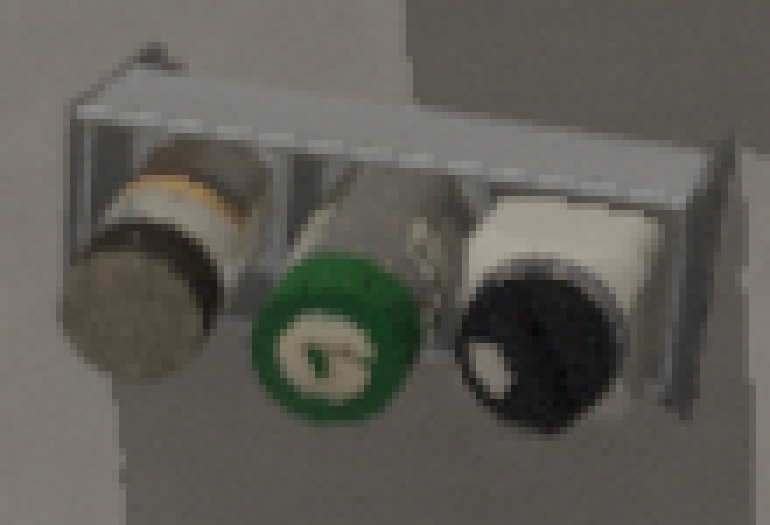

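View pics/b.png

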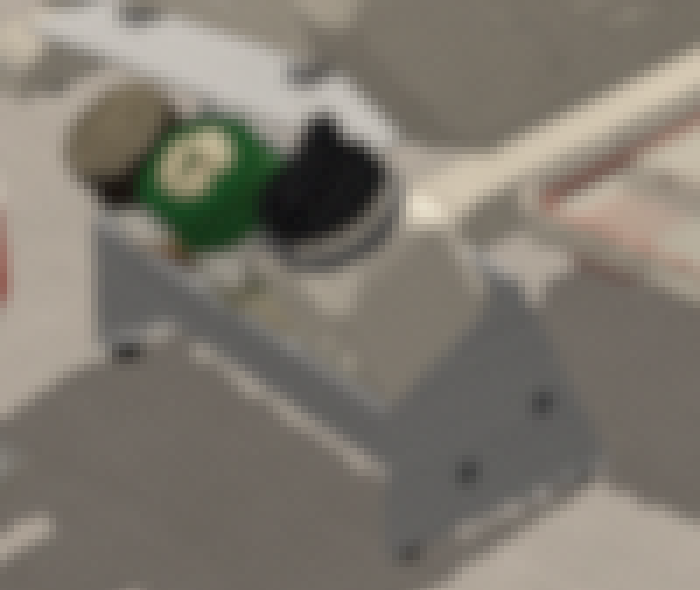

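The crops show the black dial centred near top pixel (207,205), with the cream window patch on its left at about (200,207.5). The bar runs from upper left to lower right. The rack's front faces the robot, with the rack yawed slightly.

```bash
cat > fit.py <<'E'
from h import *
import cv2
from scipy.spatial.transform import Rotation as Ro
from scipy.optimize import least_squares
vv,uu=np.mgrid[0:420,0:560]
def cloud(n,d): return world(n,uu,vv,d)
def rackR(yaw): return Ro.from_euler('z',yaw).as_matrix()
def shR(yaw): return rackR(yaw)@Ro.from_euler('y',-np.deg2rad(25.2)).as_matrix()
E
python3 - <<'E'
from fit import *
T=np.load('pics/top0.npz');S=np.load('pics/scene0.npz')
W=cloud('top',T['d']);Ws=cloud('scene',S['d'])
# yaw from flange front edge & back edge (crop px/7 + offset), z~.089
for (a,b) in (((75,112),(690,200)),((155,70),(715,150)),):
    A=atz('top',130+a[0]/7,155+a[1]/7,.089);B=atz('top',130+b[0]/7,155+b[1]/7,.089)
    v=A-B;print(A,B,'len',np.linalg.norm(v),'yaw',np.degrees(np.arctan2(-v[0],v[1])))
yaw=np.arctan2(-v[0],v[1])
# black pixels of cap
def capmask(p,box):
    m=np.zeros(p.shape[:2],bool);u0,v0,u1,v1=box
    m[v0:v1,u0:u1]=p[v0:v1,u0:u1].max(-1)<60
    return m
mt=capmask(T['p'],(192,190,222,220));ms=capmask(S['p'],(246,170,268,192))
P=W[mt];P=P[(P[:,2]>.09)&(P[:,2]<.2)];Q=Ws[ms];Q=Q[(Q[:,2]>.09)&(Q[:,2]<.2)]
print(len(P),len(Q))
R=shR(yaw)
for n,X in(('top',P),('sc',Q)):
    L=X@R; print(n,'heights pct along axis',np.percentile(L[:,2],[2,10,25,50,75,90,98]))
    # plane fit test
    h0=np.percentile(L[:,2],98)
    bar=L[L[:,2]>h0-.007]; dk=L[L[:,2]<h0-.010]
    c=bar.mean(0); w,V=np.linalg.eigh(np.cov(bar[:,:2].T)); print(n,'bar c',R@c,'axis deg(from own x)',np.degrees(np.arctan2(V[1,1],V[0,1])),'std',np.sqrt(w)*np.sqrt(12),len(bar))
    print(' all rect',cv2.minEnclosingCircle(L[:,:2].astype(np.float32)), R@np.r_[cv2.minEnclosingCircle(L[:,:2].astype(np.float32))[0],h0])
# window patch
c=T['p'][198:216,194:222].astype(int).sum(-1);print(c)
E
```

```text
[0.64850984 0.27067146 0.089     ] [0.6256687  0.08824904 0.089     ] len 0.18384682413232628 yaw -7.136870475399442
[0.66160004 0.24763596 0.089     ] [0.64079609 0.08126839 0.089     ] len 0.16766326725902253 yaw -7.127729648262402
368 198
top heights pct along axis [-0.12775152 -0.12229493 -0.12050137 -0.11872684 -0.10688892 -0.10498116
 -0.10277143]
top bar c [0.57138317 0.12852193 0.14251209] axis deg(from own x) -150.0171940874372 std [0.01067412 0.04252312] 116
 all rect ((0.5551691055297852, 0.201736718416214), 0.027234535664319992) [0.56690163 0.13241791 0.14338914]
sc heights pct along axis [-0.12479205 -0.12342474 -0.12208179 -0.12046943 -0.11112319 -0.10796512
 -0.10657421]
sc bar c [0.56574571 0.1224692  0.13666539] axis deg(from own x) -155.78773669910615 std [0.01021528 0.03733858] 59
 all rect ((0.5551503896713257, 0.20478644967079163), 0.031481120735406876) [0.56886987 0.13524527 0.13994031]
[[200 243 252 117  76  94  68  76  77  73  69  65  87  71  81  75  98  81
   78  81 100 180 230 219 324 362 283 231]
 [180 198 176  77  68  72  82  72  77  76  60  53  71  66  73
[... 1228 characters left out ...]
245 258 232 140 107 202 321 320 202  68  70  76  73  55  60  41  38  60
   67  55  77  71 120 218 310 251 211 211]
 [244 252 260 222  97 126 218 243 104  66  76  70  81  73  62  51  45  58
   67  76  67 118 212 263 288 275 223 221]
 [244 246 245 244 180 102  71 103  63  79  81  78  78  56  77  40  61  42
   54  84  91 197 273 282 284 273 254 243]
 [238 239 239 240 233 192 125  74  79  71  75  64  82  84  67  60  55  52
   69 128 210 271 291 284 281 266 249 239]
 [243 235 240 245 243 234 200 133  93  70  78  75  62  69  82  69  62  77
  137 214 256 276 270 270 272 249 237 244]
 [238 246 241 240 240 246 236 202 169 148 120 102  88  84  65  79  79 138
  212 248 244 250 254 259 250 242 244 244]]
```

```bash
cat >> h.py <<'E'
from scipy.linalg import logm
from scipy.spatial.transform import Rotation as Rn
def plan(p,R,n=None):
    s=bot.observe(); A=np.eye(4);A[:3,:3]=s['eef_rot'];A[:3,3]=s['position'];B=np.eye(4);B[:3,:3]=R;B[:3,3]=p
    D=np.linalg.inv(A)@B; w=Rn.from_matrix(D[:3,:3]).as_rotvec(degrees=True)
    sh=D[:3,3]*100
    L=logm(D).real; v=L[:3,3]*100
    k=int(np.ceil(max(np.linalg.norm(w)/6.9,np.linalg.norm(v)/4.0,1))) if n is None else n
    print('t',s['t'],'total turn',w.round(2),'shift',sh.round(2),'| rows',k,'row',(w/k).round(2),(v/k).round(2))
E
python3 - <<'E'
from fit import *
T=np.load('pics/top0.npz');S=np.load('pics/scene0.npz')
def mask(p,u0,v0,u1,v1,win):
    m=np.zeros(p.shape[:2],np.uint8);m[v0:v1,u0:u1]=(p[v0:v1,u0:u1].max(-1)<55)
    n,l,st,_=cv2.connectedComponentsWithStats(m); k=1+np.argmax(st[1:,4]);m=(l==k).astype(np.uint8)
    return cv2.morphologyEx(m,cv2.MORPH_CLOSE,np.ones((9,9)))if win else m
mk={'top':mask(T['p'],192,188,222,222,1),'scene':mask(S['p'],244,168,270,194,0)}
a=np.linspace(0,2*np.pi,60)
def model(x,y,yaw,th):
    R=shR(yaw);rx=rackR(yaw);b=np.array([x,y,0])+rx@[.014,-.06,.027]
    C=np.concatenate([np.c_[.023*np.cos(a),.023*np.sin(a),0*a+h] for h in(.109,.113)])
    k=th-1.4;c,s=np.cos(k),np.sin(k)
    Bp=np.array([[i*.0055,j*.021,h] for i in(-1,1) for j in(-1,1) for h in(.113,.128)])@np.array([[c,s,0],[-s,c,0],[0,0,1]])
    return [b+X@R.T for X in (C,Bp)]
K=8
def cost(q,full=False,cams=('top','scene')):
    out=0;r={}
    for n in cams:
        im=np.zeros((420*K//1,560*K),np.uint8) if 0 else None
        u0,v0=(185,180) if n=='top' else (235,160)
        im=np.zeros((50*K,50*K),np.uint8)
        for X in model(*q):
            cv2.fillConvexPoly(im,cv2.convexHull((((proj(n,X)-[u0-.5,v0-.5])*K)).astype(np.int32)),255)
        im=cv2.resize(im,(50,50),interpolation=cv2.INTER_AREA)/255.
        d=np.abs(im-mk[n][v0:v0+50,u0:u0+50]).sum();r[n]=d;out+=d
    return r if full else out
from scipy.optimize import minimize
for cams in(('top',),('scene',),('top','scene')):
    f=lambda q:cost((q[0]/100,q[1]/100,np.radians(-7.13),q[2]),cams=cams)
    b=min((minimize(f,[62.0+i,18.16+j,th],method='Nelder-Mead',options=dict(initial_simplex=[[62+i,18.16+j,th],[62.6+i,18.16+j,th],[62+i,18.7+j,th],[62+i,18.16+j,th+.2]])) for i in(-.3,.3) for j in(-.3,.3) for th in(.2,.4)),key=lambda r:r.fun)
    print(cams,b.x,b.fun,{n:int(m.sum()) for n,m in mk.items()})
s=bot.observe();print(s['eef_rot'].round(3),s['position'])
E
```

```text
('top',) [61.61724482 18.37106307  1.00027016] 30.44705882352941 {'top': 402, 'scene': 197}Traceback (most recent call last):
  File "<stdin>", line 30, in <module>
  File "<stdin>", line 30, in <genexpr>
    res = _minimize_neldermead(fun, x0, args, callback, bounds=bounds,
                               **options)
    fsim[j] = func(sim[j])
              ~~~~^^^^^^^^
    fx = function(np.copy(x), *(wrapper_args + args))
  File "<stdin>", line 29, in <lambda>
  File "<stdin>", line 23, in cost
  File "h.py", line 10, in proj
    c=optics.calibration(n); p=np.asarray(X)@c['R'].T+c['t']
ValueError: time passes only in moves, steps and waits
```

```bash
cat > tgt.py <<'E'
from fit import *
YAW=np.radians(-7.13);B0=np.array([.6235,.1218,.027]);RS=shR(YAW)
def sp(h,dx=0,dy=0): return B0+RS@[dx,dy,h]
def tool(hd): # tool z = -shaker axis, tool y at angle hd deg from shaker x
    h=np.radians(hd);y=RS@[np.cos(h),np.sin(h),0];z=-RS[:,2];return np.c_[np.cross(y,z),y,z]
E
python3 - <<'E'
from tgt import *
T=np.load('pics/top0.npz')
plan(sp(.2),tool(-60))
# window angle
for w in((199.6,207.6),):
    a=world('top',*w,1.);b=world('top',*w,2.);A=(a-B0)@RS;B=(b-B0)@RS;X=A+(B-A)*(.111-A[2])/(B[2]-A[2]);print('win',X,np.degrees(np.arctan2(X[1],X[0])))
# tray
p=T['p'].astype(int);m=np.zeros((420,560),np.uint8)
m[222:292,308:390]=(p[222:292,308:390].min(-1)>125)
n,l,st,_=cv2.connectedComponentsWithStats(m);k=1+np.argmax(st[1:,4]);m=(l==k).astype(np.uint8)
c,_=cv2.findContours(m,0,1);h=cv2.convexHull(c[0])[:,0].astype(float)
P=np.array([atz('top',u,v,.045)[:2] for u,v in h]).astype(np.float32);print(cv2.minAreaRect(P),st[k])
E
```

```text
t 0.1 total turn [-32.37  -6.34 139.59] shift [-48.8  -26.02   1.84] | rows 21 row [-1.54 -0.3   6.65] [-2.55  2.28  0.19]
win [-0.00872988  0.01292397  0.111     ] 124.03822490407951
((0.4837849736213684, -0.16548113524913788), (0.1374400407075882, 0.10113218426704407), 77.49064636230469) [ 313  227   70   58 1434]
```

play_rows([
  [0,0,0,-3.49,-1.86,0.13,5],
  [0,0,0,-3.49,-1.86,0.13,5],
  [0,0,0,-3.49,-1.86,0.13,5],
  [0,0,0,-3.49,-1.86,0.13,5],
  [0,0,0,-3.49,-1.86,0.13,5],
  [0,0,0,-3.49,-1.86,0.13,5],
  [0,0,0,-3.49,-1.86,0.13,5],
  [0,0,0,-3.49,-1.86,0.13,5],
  [0,0,0,-3.49,-1.86,0.13,5],
  [0,0,0,-3.49,-1.86,0.13,5],
])

```text
t: 0.93
position: [0.4243, 0.238, 0.2135]
eef_rot: [[-0.967, 0.253, -0.0], [0.253, 0.967, 0.0], [0.0, -0.0, -1.0]]
ft_force: [1.7, -0.3, 0.8]
finger_gap: 0.0501
grip_force: 0.0
```

play_rows([
  [0,0,0,-3.49,-1.86,0.13,5],
  [0,0,0,-3.49,-1.86,0.13,5],
  [0,0,0,-3.49,-1.86,0.13,5],
  [0,0,0,-3.49,-1.86,0.13,5],
  [-1.54,-0.3,6.65,0,0,0,5],
  [-1.54,-0.3,6.65,0,0,0,5],
  [-1.54,-0.3,6.65,0,0,0,5],
  [-1.54,-0.3,6.65,0,0,0,5],
  [-1.54,-0.3,6.65,0,0,0,5],
  [-1.54,-0.3,6.65,0,0,0,5],
])

```text
t: 1.77
position: [0.5395, 0.1322, 0.2081]
eef_rot: [[-0.575, 0.81, 0.115], [0.818, 0.565, 0.113], [0.026, 0.159, -0.987]]
ft_force: [-0.0, -0.8, 0.3]
finger_gap: 0.0499
grip_force: 0.0
```

play_rows([
  [-1.54,-0.3,6.65,0,0,0,5],
  [-1.54,-0.3,6.65,0,0,0,5],
  [-1.54,-0.3,6.65,0,0,0,5],
  [-1.54,-0.3,6.65,0,0,0,5],
  [-1.54,-0.3,6.65,0,0,0,5],
  [-1.54,-0.3,6.65,0,0,0,5],
  [-1.54,-0.3,6.65,0,0,0,5],
  [-1.54,-0.3,6.65,0,0,0,5],
  [-1.54,-0.3,6.65,0,0,0,5],
  [-1.54,-0.3,6.65,0,0,0,5],
])

```text
t: 2.6
position: [0.5392, 0.1322, 0.2081]
eef_rot: [[0.495, 0.79, 0.362], [0.831, -0.552, 0.066], [0.252, 0.269, -0.93]]
ft_force: [-0.7, 0.4, -0.3]
finger_gap: 0.05
grip_force: 0.0
```

Run:
```python
from tgt import *
plan(sp(.2),tool(-59),6)
print(bot.observe()['q'])
```

```text
t 2.6 total turn [-7.7  -1.58 31.82] shift [-0.01 -0.03  0.01] | rows 6 row [-1.28 -0.26  5.3 ] [-0. -0.  0.]
[  4.67584378  12.96914224 103.76605986   3.09327787  41.80258274
  35.61807571]
```

play_rows([
  [-1.28,-0.26,5.3,0,0,0,5],
  [-1.28,-0.26,5.3,0,0,0,5],
  [-1.28,-0.26,5.3,0,0,0,5],
  [-1.28,-0.26,5.3,0,0,0,5],
  [-1.28,-0.26,5.3,0,0,0,5],
  [-1.28,-0.26,5.3,0,0,0,5],
  [0,0,0,0,0,3,5],
  [0,0,0,0,0,3,5],
  [0,0,0,0,0,0,5],
])

```text
t: 3.35
position: [0.5635, 0.1287, 0.1489]
eef_rot: [[0.834, 0.363, 0.415], [0.421, -0.906, -0.053], [0.357, 0.219, -0.908]]
ft_force: [-1.3, -0.8, -0.1]
finger_gap: 0.0496
grip_force: 0.0
```

Run:
```python
from tgt import *
plan(sp(.1155),tool(-59),6)
for n in('top','scene'):
    p,d=optics.camera(n);np.savez(f'pics/{n}1.npz',p=p,d=d)
b=cv2.resize(p[130:220,210:330],None,fx=6,fy=6,interpolation=3)[:,:,::-1]
p=np.load('pics/top1.npz')['p']
a=cv2.resize(p[150:240,160:240],None,fx=6,fy=6,interpolation=3)[:,:,::-1]
cv2.imwrite('pics/c.png',np.hstack([a,b[:,:320]]))
```

```text
t 3.35 total turn [-0.2   0.4   0.39] shift [0.28 0.1  2.05] | rows 6 row [-0.03  0.07  0.07] [0.05 0.02 0.34]
```

View pics/c.png

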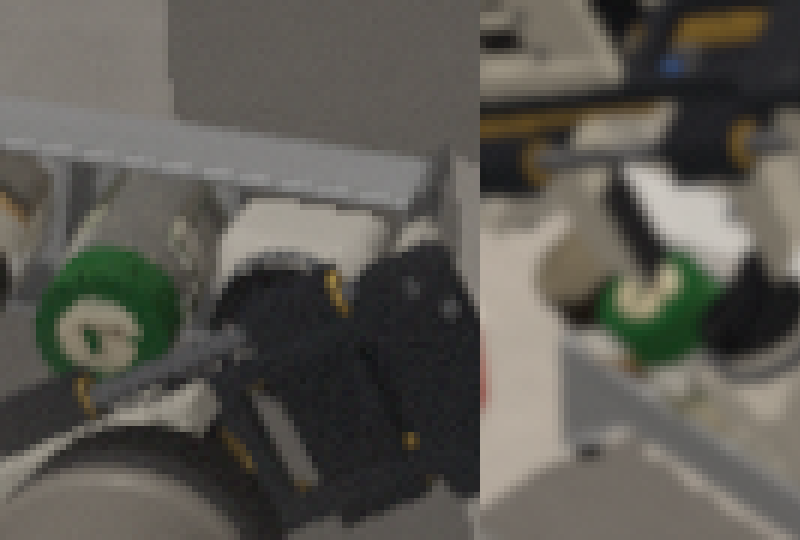

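The left crop shows the gripper over the dial, with the green cap at (110,310) lying outside the fingers. In the right crop the finger stands beside the dark bar, behind the green cap. I'll narrow the opening and lower slowly.

play_rows([
  [0,0,0,0.14,0.05,0,3.5],
  [0,0,0,0.14,0.05,0.4,3.5],
  [0,0,0,0,0,0.5,3.5],
  [0,0,0,0,0,0.5,3.5],
  [0,0,0,0,0,0.4,3.5],
  [0,0,0,0,0,0.2,3.5],
  [0,0,0,0,0,0,3.5],
], squeeze=6)

```text
t: 4.03
position: [0.576, 0.1284, 0.1367]
eef_rot: [[0.831, 0.362, 0.422], [0.42, -0.906, -0.051], [0.364, 0.22, -0.905]]
ft_force: [-0.1, 0.7, 0.6]
finger_gap: 0.0351
grip_force: 0.0
```

play_rows([
  [0,0,0,0,0,0,2.2],
  [0,0,0,0,0,0,1.4],
  [0,0,0,0,0,0,0.8],
  [0,0,0,0,0,0,0.5],
  [0,0,0,0,0,0,0.5],
  [0,0,0,0,0,0,0.5],
], squeeze=6)

```text
t: 4.53
position: [0.5763, 0.1287, 0.1376]
eef_rot: [[0.831, 0.362, 0.424], [0.42, -0.906, -0.051], [0.365, 0.22, -0.904]]
ft_force: [0.3, 0.1, 0.2]
finger_gap: 0.0107
grip_force: 6.0
```

Run:
```python
from tgt import *
plan(sp(.1155),tool(-59),6)
s=bot.observe();print(s['ft_force'],s['wrist_torque'],s['finger_gap'],s['grip_force'])
```

```text
t 4.5333 total turn [-0.07 -0.1   0.35] shift [-0.39 -0.13  0.49] | rows 6 row [-0.01 -0.02  0.06] [-0.07 -0.02  0.08]
[0.34092734 0.11963166 0.186211  ] [-0.01723498  0.33573523  0.01386722] 0.010664914291088411 5.974929481744766
```

play_rows([
  [0,0,0,0,0,0,2.2],
  [0,0,0,0,0,0,2.5],
  [0,0,0,-0.2,0,0.15,2.5],
  [0,0,0,-0.2,0,0.15,2.5],
  [0,0,0,0,0,0,2.5],
  [0,0,0,0,0,0,2.5],
])

```text
t: 5.03
position: [0.5739, 0.1266, 0.1329]
eef_rot: [[0.831, 0.362, 0.422], [0.42, -0.906, -0.051], [0.364, 0.22, -0.905]]
ft_force: [-0.6, -0.4, -0.1]
finger_gap: 0.025
grip_force: 0.0
```

Run:
```python
from tgt import *
plan(sp(.1155),tool(-59),6)
s=bot.observe();print(s['ft_force'],s['position'],s['q'])
```

```text
t 5.0333 total turn [-0.08 -0.03  0.35] shift [ 0.07 -0.12  0.16] | rows 6 row [-0.01 -0.01  0.06] [ 0.01 -0.02  0.03]
[-0.5940182  -0.4110856  -0.05505549] [0.57387747 0.12659021 0.13291673] [  8.49851074  21.72275786 106.71383152 -14.00843547  27.88376159
  85.28772529]
```

play_rows([
  [0,0,0,0,0,0,1.4],
  [0,0,0,0,0,0,0.8],
  [0,0,0,0,0,0,0.5],
  [0,0,0,0,0,0,0.5],
  [0,0,0,0,0,0,0.5],
], squeeze=20)

```text
t: 5.45
position: [0.5742, 0.1268, 0.1333]
eef_rot: [[0.831, 0.362, 0.423], [0.42, -0.906, -0.051], [0.365, 0.22, -0.905]]
ft_force: [-0.1, -0.1, 0.3]
finger_gap: 0.0106
grip_force: 20.0
```

play_rows([
  [0,0,-6,0,0,0,0.5],
  [0,0,-6,0,0,0,0.5],
  [0,0,-6,0,0,0,0.5],
  [0,0,-6,0,0,0,0.5],
  [0,0,-6,0,0,0,0.5],
  [0,0,-6,0,0,0,0.5],
  [0,0,-6,0,0,0,0.5],
  [0,0,-6,0,0,0,0.5],
  [0,0,-6,0,0,0,0.5],
  [0,0,-6,0,0,0,0.5],
])

```text
t: 6.28
position: [0.5745, 0.1267, 0.1335]
eef_rot: [[0.098, 0.9, 0.424], [0.995, -0.084, -0.051], [-0.011, 0.427, -0.904]]
ft_force: [0.8, -1.8, 0.7]
finger_gap: 0.0107
grip_force: 20.0
```

Run:
```python
from tgt import *
plan(sp(.1155),tool(0),1)
s=bot.observe();print(s['ft_force'],s['wrist_torque'],s['finger_gap'],s['q'])
```

```text
t 6.2833 total turn [ 0.07 -0.1   1.64] shift [ 0.13 -0.08  0.19] | rows 1 row [ 0.07 -0.1   1.64] [ 0.13 -0.08  0.19]
[ 0.75202553 -1.76292394  0.67499313] [-0.23555924  0.13321928 -0.13393426] 0.010708578284614521 [  8.49860932  21.70231739 106.65949241 -14.01887305  27.87274206
  24.99572871]
```

play_rows([
  [0,0,0,0,0,0,1.8],
  [0,0,0,0,0,0,3],
  [0,0,0,0,0,0,4],
  [0,0,0,0,0,-2,9.1],
  [0,0,0,0,0,-3.5,9.1],
  [0,0,0,-2.5,0,-3,9.1],
  [0,0,0,-4,0,0,9.1],
  [0,0,0,-4,0,0,9.1],
  [0,0,0,-3.5,0,0,9.1],
  [0,0,0,0,0,0,9.1],
])

```text
t: 7.12
position: [0.5235, -0.0133, 0.2118]
eef_rot: [[0.109, 0.899, 0.424], [0.994, -0.095, -0.055], [-0.009, 0.427, -0.904]]
ft_force: [0.8, 0.1, 0.5]
finger_gap: 0.0729
grip_force: 0.0
```

Run:
```python
from tgt import *
for n in('top','scene'):
    p,d=optics.camera(n);np.savez(f'pics/{n}2.npz',p=p,d=d)
b=cv2.resize(p[165:225,225:285],None,fx=9,fy=9,interpolation=3)[:,:,::-1]
p=np.load('pics/top2.npz')['p']
a=cv2.resize(p[180:220,185:225],None,fx=13.5,fy=13.5,interpolation=3)[:,:,::-1]
h=np.hstack([a,b]);cv2.imwrite('pics/d.png',cv2.resize(h,(800,400)))
```

```text
(no output)
```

View pics/d.png

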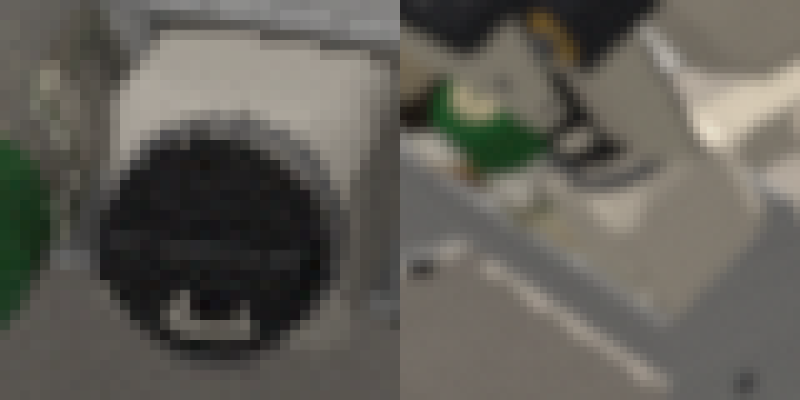

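The top crop shows the window at the front of the dial, about (212,318). The dark pour hole is centred in it with cream margins on both sides (about 182 and 245), so the dial stands at pour. I'll check that with numbers and plan the body grip.

Run:
```python
from tgt import *
T=np.load('pics/top2.npz');print(T['p'][206:217,198:216].astype(int).sum(-1))
W=cloud('top',T['d']);m=np.zeros((420,560),bool);m[188:218,192:222]=T['p'][188:218,192:222].max(-1)<60
L=(W[m]-B0)@RS;b=L[(L[:,2]>.121)&(L[:,2]<.135)];c=b.mean(0);w,V=np.linalg.eigh(np.cov(b[:,:2].T))
print(len(b),c,np.degrees(np.arctan2(V[1,1],V[0,1])),np.sqrt(w*12), np.percentile(L[:,2],[5,50,95]))
plan(sp(.17),tool(0)); s=bot.observe();print(s['finger_gap'])
# body yaw: white front/top edges
a=lambda u,v:(world('top',u,v,1.),world('top',u,v,2.))
for (u,v) in((198.2,212),(209.5,212),(201,213.5)):
    A,B=[(x-B0)@RS for x in a(u,v)];X=A+(B-A)*(.111-A[2])/(B[2]-A[2]);print(X)
```

```text
[[ 81  84  68  83  92  80  82  88  83  92  88 104 101  92 116 115 109  55]
 [ 77  76  85  70  65  74  90  63  81  80  69  72  75  87  85  68  86  53]
 [ 69  68  65  76  83  93  65  83  81  84  91  80  69  86  73  71  69  49]
 [ 78  68  80  71 154 253  86  62  57  73  73  77  73  68  79  68  57  53]
 [ 78  73  81 139 256 289  74  41  64  55  88 158  74  67  67  67  68  85]
 [ 90  86  81 200 329 281 145  70  73  81 147 232  69  69  65  61  61 136]
 [200 118 101 166 284 300 296 263 251 259 276 301 151  68  70  87 157 249]
 [248 207 131  80 138 223 257 245 248 251 254 255 144  78 102 180 266 299]
 [249 246 214 171 107  86  64  83 101 110 100  98  78 125 157 229 285 278]
 [250 250 253 233 197 165 134 133 120 111 119 144 171 212 228 244 251 252]
 [250 255 253 256 234 234 211 205 196 196 196 203 221 249 252 248 243 249]]
125 [1.97225078e-03 1.07978974e-05 1.26175089e-01] 91.54937540430389 [0.01129198 0.04129013] [0.10426195 0.11378081 0.12822362]
t 7.2167 total turn [ 0.03 -0.02  1.05] shift [14.29 -0.11  3.22] | rows 4 row [ 0.01 -0.01  0.26] [ 3.57 -0.06  0.8 ]
0.0806972267694583
[-0.01835456  0.01492439  0.111     ]
[-0.01496097 -0.00752567  0.111     ]
[-0.02066229  0.00908535  0.111     ]
```

The numbers confirm the dial at pour, with the bar at 91.5° against the nominal 90° and the hole centred once parallax is allowed for. Next I go back over the cap and down to the body grip.

play_rows([
  [0,0,0.5,3.6,0,0,9.18],
  [0,0,0.5,3.6,0,0,9.18],
  [0,0,0,3.6,0,0,9.18],
  [0,0,0,3.5,0,0,9.18],
  [0,0,0,0,0,1.5,9.18],
  [0,0,0,0,0,1.5,9.18],
  [0,0,0,0,0,0,9.18],
  [0,0,0,0,0,0,9.18],
])

```text
t: 7.88
position: [0.5518, 0.1337, 0.1827]
eef_rot: [[0.117, 0.899, 0.421], [0.993, -0.105, -0.051], [-0.001, 0.424, -0.906]]
ft_force: [-0.4, 0.3, 0.0]
finger_gap: 0.092
grip_force: 0.0
```

Run:
```python
from tgt import *
plan(sp(.07,.001),tool(0),5)
print(bot.observe()['finger_gap'])
```

```text
t 7.8833 total turn [-0.11 -0.12  0.43] shift [-0.32  0.06 10.18] | rows 5 row [-0.02 -0.02  0.09] [-0.06  0.01  2.04]
0.09204212163277693
```

play_rows([
  [0,0,0.4,-0.32,0.06,0,9.18],
  [0,0,0,0,0,2,9.18],
  [0,0,0,0,0,2,9.18],
  [0,0,0,0,0,2,9.18],
  [0,0,0,0,0,2,9.18],
  [0,0,0,0,0,1,9.18],
  [0,0,0,0,0,0.7,9.18],
  [0,0,0,0,0,0,9.18],
  [0,0,0,0,0,0,9.18],
])

```text
t: 8.63
position: [0.5939, 0.1241, 0.0969]
eef_rot: [[0.125, 0.897, 0.424], [0.992, -0.114, -0.051], [0.002, 0.427, -0.904]]
ft_force: [0.2, -0.2, -0.4]
finger_gap: 0.0917
grip_force: 0.0
```

Run:
```python
from tgt import *
plan(sp(.07,.001),tool(0),1)
print(bot.observe()['ft_force'])
```

```text
t 8.6333 total turn [ 0.07 -0.1  -0.07] shift [ 0.14 -0.2   0.58] | rows 1 row [ 0.07 -0.1  -0.07] [ 0.14 -0.19  0.58]
[ 0.16179312 -0.23841884 -0.41045749]
```

play_rows([
  [0,0,0,0.1,-0.1,0.3,9.18],
  [0,0,0,0,0,0.2,9.18],
  [0,0,0,0,0,0,7.5],
  [0,0,0,0,0,0,6.2],
  [0,0,0,0,0,0,5.8],
  [0,0,0,0,0,0,5.4],
  [0,0,0,0,0,0,5],
  [0,0,0,0,0,0,4.5],
  [0,0,0,0,0,0,4.5],
], squeeze=15)

```text
t: 9.38
position: [0.5951, 0.125, 0.0912]
eef_rot: [[0.124, 0.898, 0.423], [0.992, -0.113, -0.051], [0.002, 0.426, -0.905]]
ft_force: [-0.8, 0.6, 0.5]
finger_gap: 0.0537
grip_force: 15.0
```

play_rows([
  [0,0,0,0,0,0,4.5],
  [0,0,0,0,0,0,4.5],
  [0,0,0,0,0,0,4.5],
], squeeze=35)

```text
t: 9.63
position: [0.5951, 0.125, 0.0912]
eef_rot: [[0.124, 0.898, 0.423], [0.992, -0.113, -0.051], [0.002, 0.426, -0.905]]
ft_force: [-1.1, -1.0, 1.1]
finger_gap: 0.0539
grip_force: 35.0
```

Run:
```python
from tgt import *
plan(sp(.07),tool(0),1)
s=bot.observe();print(s['ft_force'],s['wrist_torque'],s['finger_gap'],s['grip_force'])
```

```text
t 9.6333 total turn [ 0.02 -0.1  -0.05] shift [ 0.03 -0.15  0.03] | rows 1 row [ 0.02 -0.1  -0.05] [ 0.03 -0.15  0.03]
[-1.13454591 -0.9509204   1.14247197] [-0.09418164  0.37939414  0.00450073] 0.0539441650944873 34.997735023498535
```

play_rows([
  [0,0,0,0,0,-0.3,4.5],
  [0,0,0,0,0,-0.7,4.5],
  [0,0,0,0,0,-1,4.5],
  [0,0,0,0,0,-1,4.5],
  [0,0,0,0,0,-1,4.5],
])

```text
t: 10.05
position: [0.5774, 0.1271, 0.1283]
eef_rot: [[0.124, 0.898, 0.423], [0.992, -0.113, -0.051], [0.002, 0.426, -0.905]]
ft_force: [1.4, -0.3, -2.5]
finger_gap: 0.0537
grip_force: 35.0
```

play_rows([
  [0,0,0,0,0,-1.2,4.5],
  [0,0,0,0,0,-1.5,4.5],
  [0,0,0,0,0,-1.8,4.5],
  [0,0,0,0,0,-1.5,4.5],
  [0,0,0,0,0,-0.5,4.5],
  [0,0,0,0,0,0,4.5],
])

```text
t: 10.55
position: [0.5503, 0.1307, 0.188]
eef_rot: [[0.124, 0.897, 0.425], [0.992, -0.113, -0.051], [0.003, 0.428, -0.904]]
ft_force: [0.8, -0.1, -3.3]
finger_gap: 0.0537
grip_force: 35.0
```

Run:
```python
from tgt import *
s=bot.observe();print(s['ft_force'],s['finger_gap'],s['grip_force'],s['q'],s['position'])
Ty=np.radians(-12.5);R=rackR(Ty)
y=R[:,0];z=np.array([0,0,-1.]);Rt=np.c_[np.cross(y,z),y,z]
C=np.array([.484,-.166,0])
plan(s['position']+[-.03,0,.08],Rt)
plan(C+[0,0,.2],Rt); print(s['eef_rot'].T@(C+[0,0,.2]-s['position'])*100)
```

```text
[ 0.79831032 -0.09546136 -3.33795129] 0.053697853146943794 34.99703228473663 [  9.48338991  15.19220448 105.92324077 -12.05999458  35.03215335
  25.04720666] [0.55030447 0.13070581 0.18797211]
t 10.55 total turn [25.32 -1.34  5.28] shift [-0.35  0.73 -8.51] | rows 4 row [ 6.33 -0.34  1.32] [-0.11 -0.28 -2.13]
t 10.55 total turn [25.32 -1.34  5.28] shift [-30.26  -2.08  -2.4 ] | rows 8 row [ 3.16 -0.17  0.66] [-3.8  -0.14 -0.21]
[-30.25944898  -2.08273408  -2.4043426 ]
```

play_rows([
  [2.53,-0.13,0.53,-3.04,-0.11,-0.17,4.5],
  [2.53,-0.13,0.53,-3.04,-0.11,-0.17,4.5],
  [2.53,-0.13,0.53,-3.04,-0.11,-0.17,4.5],
  [2.53,-0.13,0.53,-3.04,-0.11,-0.17,4.5],
  [2.53,-0.13,0.53,-3.04,-0.11,-0.17,4.5],
  [2.53,-0.13,0.53,-3.04,-0.11,-0.17,4.5],
  [2.53,-0.13,0.53,-3.04,-0.11,-0.17,4.5],
  [2.53,-0.13,0.53,-3.04,-0.11,-0.17,4.5],
  [2.53,-0.13,0.53,-3.04,-0.11,-0.17,4.5],
  [2.53,-0.13,0.53,-3.04,-0.11,-0.17,4.5],
])

```text
t: 11.38
position: [0.4849, -0.1684, 0.1979]
eef_rot: [[0.218, 0.976, -0.005], [0.976, -0.218, 0.001], [0.0, -0.005, -1.0]]
ft_force: [0.3, -0.1, -2.6]
finger_gap: 0.0539
grip_force: 35.0
```

play_rows([
  [0,0,0,0,0,0,4.5],
  [0,0,0,0,0,0,4.5],
])

```text
t: 11.55
position: [0.4855, -0.1683, 0.1975]
eef_rot: [[0.22, 0.975, -0.003], [0.975, -0.22, 0.001], [0.0, -0.003, -1.0]]
ft_force: [-0.3, 0.7, -3.1]
finger_gap: 0.0539
grip_force: 35.0
```

Run:
```python
from tgt import *
s=bot.observe();print(s['ft_force'],s['position'],s['q'])
Ty=np.radians(-12.5);R=rackR(Ty)
y=R[:,0];z=np.array([0,0,-1.]);Rt=np.c_[np.cross(y,z),y,z]
C=np.array([.484,-.166,0])
plan(C+[0,0,.13],Rt)
p,d=optics.camera('scene');np.savez('pics/s3.npz',p=p,d=d);q,_=optics.camera('top')
b=cv2.resize(p[150:350,230:430],(560,560),interpolation=3)[:,:,::-1]
cv2.imwrite('pics/e.png',b)
```

```text
[-0.25553171  0.71024217 -3.05016286] [ 0.48552782 -0.16834483  0.19747937] [-2.76547613e+01  2.00214646e+01  9.15740848e+01 -3.07525757e-02
  6.85757594e+01 -1.49321062e+01]
t 11.55 total turn [-0.17 -0.02 -0.21] shift [ 0.19 -0.18  6.75] | rows 2 row [-0.09 -0.01 -0.11] [ 0.1  -0.1   3.37]
```

View pics/e.png

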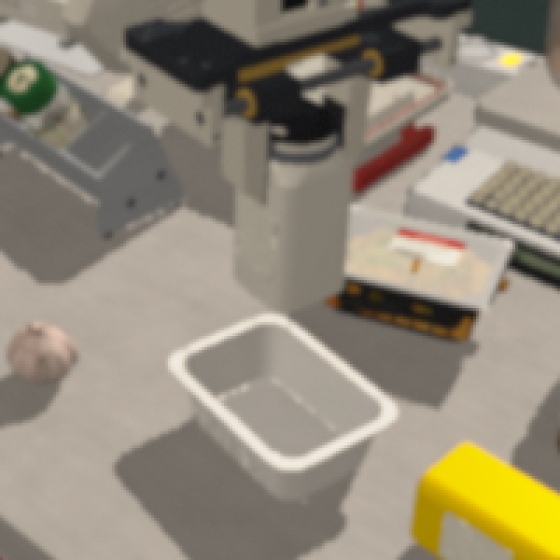

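The shaker hangs upright at (295,200), held by the fingers and above the empty tray at (285,390). The garlic, sealed tray and rack are untouched, so I lower it.

play_rows([
  [0,0,0,0.1,-0.1,1.5,4.5],
  [0,0,0,0.1,-0.1,2,4.5],
  [0,0,0,0,0,2,4.5],
  [0,0,0,0,0,2,4.5],
  [0,0,0,0,0,1.5,4.5],
  [0,0,0,0,0,1,4.5],
  [0,0,0,0,0,0.6,4.5],
  [0,0,0,0,0,0.4,4.5],
  [0,0,0,0,0,0,4.5],
  [0,0,0,0,0,0,4.5],
])

```text
t: 12.48
position: [0.4844, -0.1645, 0.0891]
eef_rot: [[0.217, 0.976, -0.001], [0.976, -0.217, -0.0], [-0.0, -0.001, -1.0]]
ft_force: [-0.4, -0.1, -2.1]
finger_gap: 0.0538
grip_force: 35.0
```

play_rows([
  [0,0,0,0,0,0.2,4.5],
  [0,0,0,0,0,0.2,4.5],
  [0,0,0,0,0,0.2,4.5],
  [0,0,0,0,0,0,4.5],
])

```text
t: 12.82
position: [0.4838, -0.1645, 0.0824]
eef_rot: [[0.217, 0.976, -0.002], [0.976, -0.217, 0.0], [0.0, -0.002, -1.0]]
ft_force: [0.4, -0.2, -2.3]
finger_gap: 0.0535
grip_force: 35.0
```

play_rows([
  [0,0,0,0,0,0.15,4.5],
  [0,0,0,0,0,0.15,4.5],
  [0,0,0,0,0,0.1,4.5],
  [0,0,0,0,0,0,4.5],
  [0,0,0,0,0,0,4.5],
])

```text
t: 13.23
position: [0.484, -0.1645, 0.0785]
eef_rot: [[0.217, 0.976, -0.002], [0.976, -0.217, 0.0], [-0.0, -0.002, -1.0]]
ft_force: [0.4, 0.7, -2.4]
finger_gap: 0.0535
grip_force: 35.0
```

play_rows([
  [0,0,0,0,0,0.1,4.5],
  [0,0,0,0,0,0.1,4.5],
  [0,0,0,0,0,0,4.5],
])

```text
t: 13.48
position: [0.4839, -0.1645, 0.0764]
eef_rot: [[0.217, 0.976, -0.002], [0.976, -0.217, 0.0], [-0.0, -0.002, -1.0]]
ft_force: [-0.1, 0.1, -3.0]
finger_gap: 0.0537
grip_force: 35.0
```

play_rows([
  [0,0,0,0,0,0.1,4.5],
  [0,0,0,0,0,0.1,4.5],
  [0,0,0,0,0,0,4.5],
  [0,0,0,0,0,0,4.5],
])

```text
t: 13.82
position: [0.484, -0.1646, 0.0747]
eef_rot: [[0.217, 0.976, -0.002], [0.976, -0.217, 0.0], [-0.0, -0.002, -1.0]]
ft_force: [-0.9, -0.8, -0.1]
finger_gap: 0.0538
grip_force: 35.0
```

play_rows([
  [0,0,0,0,0,0.1,4.5],
  [0,0,0,0,0,0,4.5],
  [0,0,0,0,0,0,4.5],
])

```text
t: 14.07
position: [0.484, -0.1648, 0.0746]
eef_rot: [[0.217, 0.976, -0.001], [0.976, -0.217, -0.001], [-0.001, -0.001, -1.0]]
ft_force: [-3.7, -0.5, 8.2]
finger_gap: 0.0535
grip_force: 35.0
```

The shaker touches the tray floor at the expected height (0.0746 m). I ease the load and release.

play_rows([
  [0,0,0,0,0,-0.1,4.5],
  [0,0,0,0,0,0,4.5],
  [0,0,0,0,0,0,5.5],
  [0,0,0,0,0,0,6],
  [0,0,0,0,0,0,7],
  [0,0,0,0,0,0,8.2],
  [0,0,0,0,0,0,9.18],
  [0,0,0,0,0,0,9.18],
  [0,0,0,0,0,0,9.18],
])

```text
t: 14.82
position: [0.484, -0.1645, 0.0746]
eef_rot: [[0.217, 0.976, -0.002], [0.976, -0.217, 0.0], [-0.0, -0.002, -1.0]]
ft_force: [-0.2, 0.1, 0.0]
finger_gap: 0.0885
grip_force: 0.0
```

play_rows([
  [0,0,0,0,0,-1,9.18],
  [0,0,0,0,0,-2,9.18],
  [0,0,0,0,0,-3,9.18],
  [0,0,0,0,0,-3,9.18],
  [0,0,0,0,0,-3,9.18],
  [0,0,0,3.5,0,-2,9.18],
  [0,0,0,4,0,0,9.18],
  [0,0,0,4,0,0,9.18],
  [0,0,0,4,0,0,9.18],
  [0,0,0,0,0,0,9.18],
])

```text
t: 15.65
position: [0.5185, -0.0072, 0.2157]
eef_rot: [[0.212, 0.977, -0.0], [0.977, -0.212, 0.003], [0.003, -0.001, -1.0]]
ft_force: [-0.3, -0.3, -1.3]
finger_gap: 0.0913
grip_force: 0.0
```

Run:
```python
from tgt import *
s=bot.observe();print(s['t'],s['ft_force'],s['position'])
q,_=optics.camera('top');p,d=optics.camera('scene')
a=cv2.resize(q[215:295,310:390],(560,560),interpolation=3)
b=cv2.resize(p[170:340,240:385],(240,281),interpolation=3);c=cv2.resize(q[150:240,130:240],(240,196),interpolation=3)
cv2.imwrite('pics/f.png',np.hstack([a,np.vstack([b,c,np.zeros((83,240,3),np.uint8)])])[:,:,::-1])
```

```text
15.65 [-0.30469344 -0.34352022 -1.30076459] [ 0.51848486 -0.00717704  0.21565794]
```

View pics/f.png

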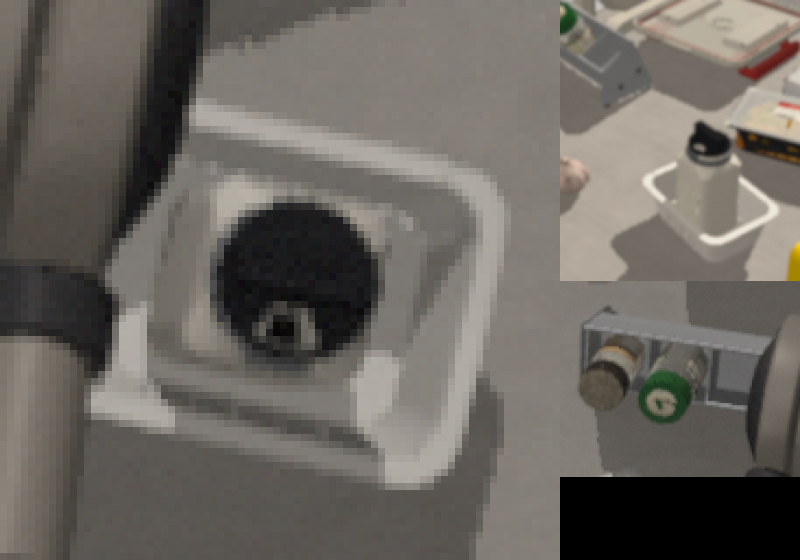

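The shaker stands upright in the tray, with the pour hole (283,325) centred in the window. Both jars are still in the rack.

```bash
python3 -c "
from station import order
print(order.hand_in())"
```

```text
the job is handed in; nothing more can be done
None
```

I turned the dial to pour while the shaker was still in the rack, then stood the shaker upright in the white tray, with the other two jars still in the rack; the job was handed in at about 16 s.

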